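# Lock the eyelet-die turntable

### The arm

A 6-joint arm with a two-finger parallel gripper is mounted at the origin on a cart in front of the work surface, level with it; the furniture and walls round the work are solid. World frame = base frame: x ahead of the robot, y to its left, z up, the work surface at z = 0. Lengths are in m, angles in rad, forces in N, time in s.
With the tool pointing down it reaches from about 0.35 to 0.85 m from the base axis. Payload 8.1 kg.
Tool frame: the origin (TCP) lies at the centre of the arm's flange, where the gripper is bolted on; the fingertips stand 186 mm ahead of it and the grasp point (between the pads) lies 167 mm ahead of it; z points along the fingers, y is the line along which they close (so a half turn about z gives the same grasp; the last joint's range is limited). The gripper opens to 93 mm and grips with 3 to 60 N. Pads are 15 mm wide; open, the fingers measure 128 mm over their backs; the gripper's body (75 mm by 188 mm) begins 65 mm behind the grasp point.
Start: joints at [-1.224, 0.13, 1.488, -0, 1.523, -0.085], TCP at [0.251, -0.545, 0.405] pointing down, gripper open.
Joint ranges: [-2.96, 2.96], [-0.89, 2.26], [0.02, 2.5], [-1.34, 4.48], [0, 2.73], [-2.66, 2.66]. Speed limits (rad/s): [2.39, 2.39, 2.79, 3.14, 3.14, 3.14].

### API

Orientations are given as a rotation vector (axis times angle).
In Python, from plant import robot gives the robot as it stands.
- The arm moves only by the tool apply_moves, never from a script. Its argument "series" is a list of rows, each a list of 2 entries, a list of its own where there are three numbers: the shift along the tool's x, y, z in mm, then the turn, a rotation vector about the tool's x, y, z in rad. A call has 1 to 12 rows; each row shifts and turns the commanded pose from where the row before left it, along the tool's axes as they then stand; what a row does not reach is not made up. A row lasts 1/12 s, in which the tool goes at most 41.7 mm and 7.16 degrees, less where a joint would pass 70% of its speed; a pose out of reach is approached as far as the arm can. A call is refused whole if a number of a shift passes 41.7 or a number of a turn 0.125, either way. A call with a gripper value outside its range is refused whole. "claw" is the opening, from 0 (shut) to 1 (fully open), set as the call begins (left out, the last holds). The fingers move at their own pace and stop on an object; "newtons" is the grip in N (left out, the last holds). Time passes only in rows, so rows that do not move let the fingers close. It gives the time, the measured TCP pose, the force, the opening and the grip force at its end, in the units of the state.
- robot.read_state(): the state, without advancing time (a new reading comes with each control period).
- robot.read_camera(name): name is "scene" or "top"; returns (picture, depth): 480x640x3 uint8, blue, green, red; 480x640 float32, m along the optical axis (not along the pixel's ray), 0 where there is no reading.
- robot.calibration(name): a dict with "fx", "fy", "cx", "cy" (pixels), "extrinsics" (4x4, takes a point from world to camera coordinates). Camera axes: x right, y down, z forward; pixel columns grow to the right and rows downward; lengths in m; the calibration is good to about 2 mm. A picture is of the moment at which its call begins. calibration takes no time and is no camera call.
- robot.close_job(): hands the job in; it is judged then, once.
The state is a dict: "t": time; "q": joint angles; "dq": joint speeds; "joint_torque": joint torques, N m; "tool_pos": TCP position; "orientation": TCP orientation; "force": force on the tool from outside, world axes, zero at the start; "wrist_torque": the same for the moment, N m; "opening": finger opening in m; "gripper_force": force on a finger pad.
Only numpy, scipy, OpenCV 4.12 (cv2) and the standard library are available. Lean on these libraries where they do the work, as an engineer would, in place of code of your own. Each camera call takes 0.05 s, during which the arm holds its last target. There are 200 camera calls.

### The job

Lock the small eyelet-die turntable on the table: push its upright peg round with the fingertips until the slot across the disc lines up with the locking bar (either way round will do), then push the bar by its post right through the slot and fully home in the keeper. Only push, with the outside of the fingers: do not take the peg or the post between the fingers, and leave the spools and small things round it where they are. Finish with the bar fully home and the hand clear.

Things in the scene. Friction and masses are not known exactly. Their poses are not given: they have to be found in the camera images.
- turntable_base: Grey base plate, 264 x 100 mm, 26 mm high, bolted flat to the table. Origin: on the table, straight below the disc's axis. Its +x is the way the bar is pushed (to the robot's right, give or take 25 deg). Plate x -198 to +66, y -50 to +50 mm. On it along x: low rails to x -65, a bridge over the bar x -64 to -44 (top 45 mm above the table), the disc x -36 to +36, the keeper x +44 to +64 (top 45).
- die_disc (a joint): Angle of the steel disc about its upright axis, rad, positive anticlockwise from above. Disc 72 mm across, top 42.5 mm above the table, an open slot 16 mm wide right across its middle, small brass dies on top. At 0 and at pi the slot lines up with the bar; stops at -0.2 and 3.34. Starts well between. Turns stiffly (0.05 N m) and stays where it is left.
- peg (a point): Dark upright peg on the disc, 12 mm across, 42.5 to 67.5 mm above the table, 25.5 mm from the disc's axis, square to the slot; this point: on its centre line, 56 mm above the table. At disc angle a it lies from the axis at a + 90 deg anticlockwise from the base's +x (a = 0: base +y side; a = pi: base -y side). The dies rise 2 mm from the disc.
- lock_bar (a joint): How far the steel bar is pushed towards the keeper, m: about 0 at the start (rounded nose 2 to 6 mm short of the disc's rim), 0.098 at the end stop. Bar 11 mm wide, 9 mm high; slides stiffly (about 2 N), stays where it is left. It cannot pass the disc unless the slot lines up; its nose centres the slot over the last few degrees.
- post (a point): Dark upright post on the bar's tail, 12 mm across, by which the bar is pushed; 41 to 70 mm above the table, with a 17 mm wide collar at its foot up to 44.5 mm. This point: on its centre line, about 59 mm above the table, over the base's x axis at base x = -176 mm + the bar's travel.
- red_spool: Red thread spool, 27 mm wide, 46 mm high, standing loose on the table beside the disc; origin under its centre. Leave alone. Farther right stand, fixed, a grey lamp shade (robot frame x 0.53 to 0.67, y -0.22 to -0.07, z 0.22 to 0.35 m) and a sewing machine (x 0.55 to 0.76, y -0.67 to -0.22, up to z 0.33): coming from the right, pass in front of them.
- teal_spool: Teal thread spool, 27 mm wide, 52 mm high, standing loose on the table beside the plate; origin under its centre. Leave alone.
- white_chalk: White triangular tailor's chalk, 35 x 39 x 8 mm, lying loose beside the plate; origin under its centre. Leave alone.
- black_bobbin: Bobbin with black thread, 21 mm across, 11 mm high, lying loose beside the plate; origin under its centre. Leave alone.
- metal_thimble: Steel thimble, 19 mm across, 22 mm high, standing loose past the keeper end of the plate; origin under its centre. Leave alone.
- wax: Yellow block of thread wax, 26 x 42 x 14 mm, lying loose beside the plate; origin under its centre. Leave alone.

How it is judged:
By the outcome, as a careful person would: the job done as asked, in the order asked, and still so for the second after the job is handed in, with the robot touching nothing.
It also fails if it takes over 56 s, if anything falls off the work surface, if the arm or the gripper's body presses on something with over 40 N, if the wrist force passes 120 N, or if a joint passes its speed limit or range.

## Working session

There is one attempt and no reset: what is moved stays moved. The work goes in short steps, Python scripts to look and compute and a tool call to move; the robot and the scene stay as the last step left them, time stands still between calls to the robot, and variables do not carry over. Pictures are saved under pics/ and viewed, at most 10 in all, crops included, and the job is handed in when it is done.

Besides the shell and the picture viewer there is one more tool, called after "Call:" by a JSON object that holds its "api" and its "payload". apply_moves: Moves the arm, as the interface text tells. Its arguments: {"type":"object","properties":{"series":{"type":"array"},"claw":{"type":"number"},"newtons":{"type":"number"}},"required":["series"]}

```bash
ls; mkdir -p pics
python3 - <<'E'
from plant import robot
import cv2,numpy as np
for n in("top","scene"):
    p,d=robot.read_camera(n); cv2.imwrite(f"pics/{n}0.png",p); np.save(f"{n}0.npy",d)
    c=robot.calibration(n); print(n,c)
print(robot.read_state())
E
```

```text
pics
top {'fx': 595.8298769894839, 'fy': 595.8298769894839, 'cx': 313.14263513106636, 'cy': 242.2244431678173, 'extrinsics': array([[-0.07218742, -0.99738997, -0.00148996,  0.19491154],
       [-0.97726892,  0.07102953, -0.19975048,  0.4900337 ],
       [ 0.19933496, -0.01296338, -0.97984566,  0.94635287],
       [ 0.        ,  0.        ,  0.        ,  1.        ]])}
scene {'fx': 581.8137286621944, 'fy': 581.8137286621944, 'cx': 317.2221098560879, 'cy': 238.53971107534343, 'extrinsics': array([[ 0.91369215, -0.40625109,  0.01125646, -0.38961962],
       [-0.22949058, -0.53860625, -0.81070178,  0.25606229],
       [ 0.33541129,  0.7381486 , -0.5853511 ,  0.59700025],
       [ 0.        ,  0.        ,  0.        ,  1.        ]])}
{'t': 0.1, 'q': array([-1.22439434e+00,  1.31105529e-01,  1.48916408e+00, -8.21717968e-06,
        1.52303401e+00, -8.54027959e-02]), 'dq': array([ 0.00019753, -0.00121407, -0.00030509, -0.00037609,  0.00013056,
       -0.00037884]), 'joint_torque': array([ 1.60028027e-03, -5.61341035e+01, -4.93095195e+01,  7.71209691e-02,
        2.91020708e-02, -5.45610908e-05]), 'tool_pos': array([ 0.25105243, -0.54472172,  0.40378368]), 'orientation': array([-3.06699964e+00, -6.72657525e-01,  3.62321748e-04]), 'force': array([-0.12933333, -0.46515576,  0.46640002]), 'wrist_torque': array([ 0.03056096, -0.03447338,  0.00730643]), 'gripper_force': 0.0, 'opening': 0.0929428678895261}
```

View pics/top0.png

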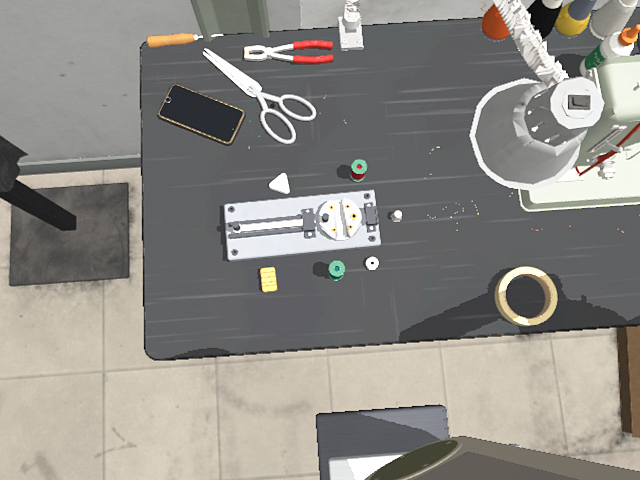

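View pics/scene0.png

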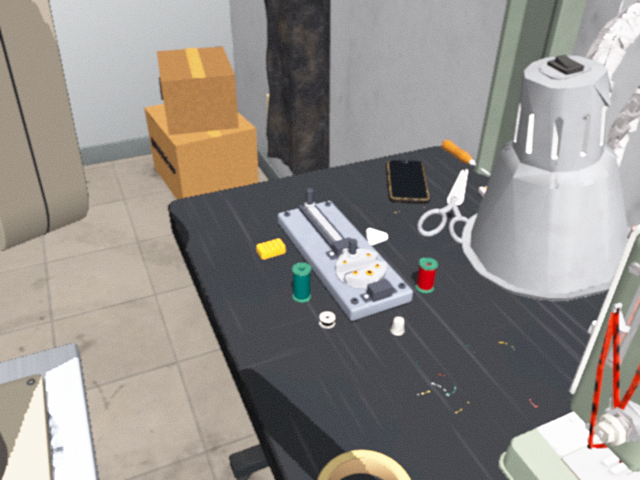

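The top view shows the plate from about (225,230) to (380,215), the disc at about (338,218), and the post at about (236,227). The red spool is at (359,168) and the teal one at (337,269). I'll zoom in for detail.

Run:
```python
import cv2,numpy as np
a=cv2.imread("pics/top0.png")[150:300,215:415]
b=cv2.resize(a,None,fx=4,fy=4,interpolation=cv2.INTER_CUBIC);cv2.imwrite("pics/c.png",b)
```

```text
(no output)
```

View pics/c.png

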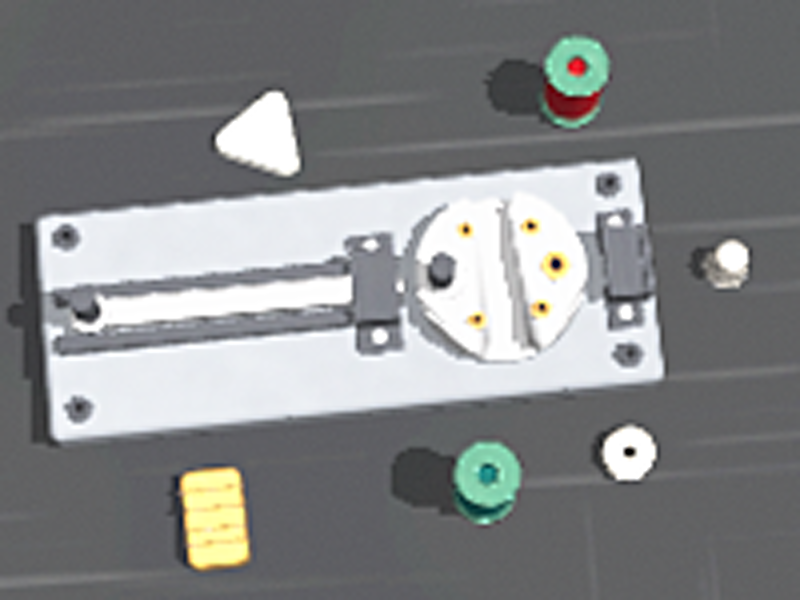

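The crop shows the plate corners at (38,215), (637,158), (663,378) and (55,440). The peg top is at about (442,266), left of the disc centre, so the disc angle is near 90°. The post top is at about (83,303).

```bash
cat > h.py <<'E'
import numpy as np
from plant import robot
from scipy.spatial.transform import Rotation as R
def ray(n,u,v,z):
    c=robot.calibration(n);E=c["extrinsics"];r,t=E[:3,:3],E[:3,3]
    o=-r.T@t; d=r.T@np.array([(u-c["cx"])/c["fx"],(v-c["cy"])/c["fy"],1])
    return o+d*(z-o[2])/d[2]
E
python3 - <<'E'
from h import *
f=lambda u,v,z:ray("top",u/4+215-.4,v/4+150-.4,z)[:2]
C=np.array([f(*p,.026) for p in[(38,215),(637,158),(663,378),(55,440)]])
L=np.array([[-198,50],[66,50],[66,-50],[-198,-50]])/1000
m=C.mean(0);l=L.mean(0)
z=sum((a[0]+1j*a[1])*np.conj(b[0]+1j*b[1]) for a,b in zip(C-m,L-l))
th=np.angle(z);r=np.array([[np.cos(th),-np.sin(th)],[np.sin(th),np.cos(th)]])
o=m-r@l;print("th",th,np.degrees(th),"o",o,"res",(C-o)@r-L)
for n,u,v,zz in[("peg",442,262,.0675),("post",83,300,.070),("red",577,68,.046),("teal",487,474,.052),("chalk",262,135,.008),("wax",213,518,.014),("bob",629,452,.011),("thim",733,255,.022),("keepTL",610,222,.045),("dieR",556,264,.0445)]:
    w=f(u,v,zz);print(n,w.round(4),((w-o)@r*1000).round(1))
s=robot.read_state();print(R.from_rotvec(s["orientation"]).as_matrix().round(3))
E
```

```text
th -1.542847776659117 -88.39866603371006 o [0.54329961 0.10978658] res [[ 0.00131089 -0.00026398]
 [-0.0010775  -0.0008468 ]
 [-0.00177915  0.00093521]
 [ 0.00154576  0.00017557]]
peg [0.5435 0.1361] [-26.3   0.9]
post [0.5375 0.2849] [-175.2   -0.9]
red [0.6304 0.0708] [41.4 86. ]
teal [0.456  0.1239] [-16.5 -86.8]
chalk [0.6222 0.2093] [-97.3  81.6]
wax [0.4515 0.2404] [-133.2  -88.1]
bob [0.4676 0.06  ] [ 47.6 -77.1]
thim [0.5488 0.0083] [101.6   2.7]
keepTL [0.5614 0.0627] [47.6 16.8]
dieR [0.5449 0.0871] [22.7  0.9]
[[ 0.908  0.419 -0.001]
 [ 0.419 -0.908  0.002]
 [ 0.    -0.002 -1.   ]]
```

Call:
{"api": "apply_moves", "payload": {"series": [[[22, -26, 0], [0, 0, 0]], [[22, -26, 0], [0, 0, 0]], [[22, -26, 0], [0, 0, 0]], [[22, -26, 0], [0, 0, 0]], [[22, -26, 0], [0, 0, 0]], [[22, -26, 0], [0, 0, 0]], [[22, -26, 0], [0, 0, 0]], [[22, -26, 0], [0, 0, 0]], [[22, -26, 0], [0, 0, 0]], [[22, -26, 0], [0, 0, 0]], [[22, -26, 0], [0, 0, 0]], [[22, -26, 0], [0, 0, 0]]], "claw": 0, "newtons": 10}}

```text
t: 1.1
tool_pos: [0.3602, -0.1494, 0.4045]
orientation: [-3.069, -0.672, 0.0]
force: [0.5, -0.2, -0.3]
opening: 0.0175
gripper_force: 0.0
```

Call:
{"api": "apply_moves", "payload": {"series": [[[17, -25, 0], [0, 0, 0]], [[17, -25, 0], [0, 0, 0]], [[17, -25, 0], [0, 0, 0]], [[17, -25, 0], [0, 0, 0]], [[17, -25, 0], [0, 0, 0]], [[17, -25, 0], [0, 0, 0]], [[17, -25, 0], [0, 0, 0]], [[17, -25, 0], [0, 0, 0]], [[0, 0, 0], [0, 0, -0.12]], [[0, 0, 0], [0, 0, -0.12]], [[0, 0, 0], [0, 0, -0.12]], [[0, 0, 0], [0, 0, -0.12]]]}}

```text
t: 2.1
tool_pos: [0.4, 0.0879, 0.4043]
orientation: [-2.816, -1.393, 0.001]
force: [0.8, 0.5, 0.2]
opening: 0.0007
gripper_force: 0.0
```

Call:
{"api": "apply_moves", "payload": {"series": [[[0, 0, 0], [0, 0, -0.12]], [[0, 0, 0], [0, 0, -0.12]], [[0, 0, 0], [0, 0, -0.12]], [[0, 0, 0], [0, 0, -0.12]], [[0, 0, 0], [0, 0, -0.12]], [[0, 0, 0], [0, 0, -0.12]], [[0, 0, 0], [0, 0, -0.12]], [[0, 0, 0], [0, 0, -0.12]], [[0, 0, 0], [0, 0, -0.12]], [[0, 0, 0], [0, 0, -0.12]], [[0, 0, 0], [0, 0, -0.12]], [[0, 0, 0], [0, 0, -0.12]]]}}

```text
t: 3.1
tool_pos: [0.4, 0.0875, 0.4043]
orientation: [-1.2, -2.903, 0.001]
force: [-0.0, -0.2, -1.1]
opening: 0.0002
gripper_force: 0.0
```

```bash
cat >> h.py <<'E'
O=np.array([.5433,.1098]);TH=-1.5428
B=np.array([[np.cos(TH),-np.sin(TH)],[np.sin(TH),np.cos(TH)]])
def plan(bx,by,ztip):
    s=robot.read_state();M=R.from_rotvec(s["orientation"]).as_matrix()
    w=O+B@np.array([bx,by])/1000
    d=np.array([*w,ztip+.186])-s["tool_pos"]
    print("target",w.round(4),"toolshift mm",(M.T@d*1000).round(1),"now base",((s["tool_pos"][:2]-O)@B*1000).round(1),"tip z",round(s["tool_pos"][2]-.186,4),"toolx yaw in base",np.degrees(np.arctan2(M[1,0],M[0,0])-TH).round(1)%360,"F",s["force"].round(1), "t",s["t"])
E
python3 -c "
from h import *
plan(-43.8,-14.1,.15);plan(-43.8,-14.1,.052);plan(-11.7,18,.052)"
```

```text
target [0.528  0.1532] toolshift mm [-44.3 137.   68.2] now base [  18.3 -143.9] tip z 0.2183 toolx yaw in base 223.5 F [-0.  -0.2 -1.1] t 3.1
target [0.528  0.1532] toolshift mm [-44.3 137.  166.2] now base [  18.3 -143.9] tip z 0.2183 toolx yaw in base 223.5 F [-0.  -0.2 -1.1] t 3.1
target [0.561 0.122] toolshift mm [-89.7 138.2 166.2] now base [  18.3 -143.9] tip z 0.2183 toolx yaw in base 223.5 F [-0.  -0.2 -1.1] t 3.1
```

Call:
{"api": "apply_moves", "payload": {"series": [[[-7.4, 22.8, 0], [0, 0, 0]], [[-7.4, 22.8, 0], [0, 0, 0]], [[-7.4, 22.8, 0], [0, 0, 0]], [[-7.4, 22.8, 0], [0, 0, 0]], [[-7.4, 22.8, 0], [0, 0, 0]], [[-7.4, 22.8, 0], [0, 0, 0]], [[0, 0, 30], [0, 0, 0]], [[0, 0, 30], [0, 0, 0]], [[0, 0, 30], [0, 0, 0]], [[0, 0, 20], [0, 0, 0]], [[0, 0, 10], [0, 0, 0]], [[0, 0, 10], [0, 0, 0]]]}}

```text
t: 4.1
tool_pos: [0.5281, 0.1522, 0.2733]
orientation: [-1.208, -2.898, 0.002]
force: [0.2, -0.5, 0.1]
opening: 0.0004
gripper_force: 0.0
```

Run:
```python
from h import *
import cv2
plan(-43.8,-14.1,.052)
a=robot.read_camera("scene")[0][170:330,240:440];b=robot.read_camera("top")[0][150:300,215:415]
b=cv2.copyMakeBorder(b,0,10,0,0,cv2.BORDER_CONSTANT)
cv2.imwrite("pics/d.png",cv2.resize(np.hstack([a,b]),None,fx=2,fy=2,interpolation=cv2.INTER_CUBIC))
```

```text
target [0.528  0.1532] toolshift mm [ 0.8  0.7 35.3] now base [-42.8 -14. ] tip z 0.0873 toolx yaw in base 223.1 F [ 0.2 -0.5  0.1] t 4.1
```

View pics/d.png

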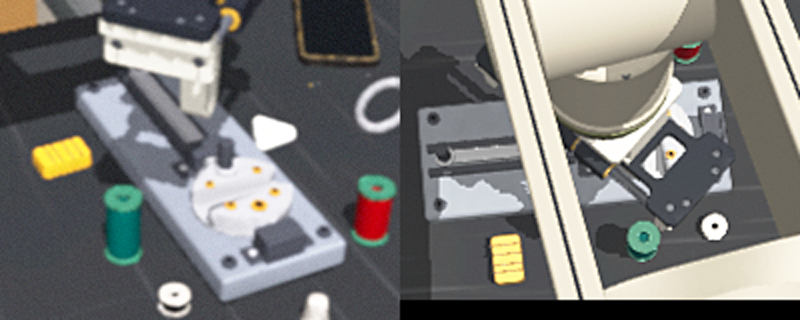

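The scene view (left half) shows the closed fingertips at about (197,108), just behind and above the peg at (224,155). I'll lower them next.

Call:
{"api": "apply_moves", "payload": {"series": [[[0, 0, 12], [0, 0, 0]], [[0, 0, 10], [0, 0, 0]], [[0, 0, 8], [0, 0, 0]], [[0, 0, 5], [0, 0, 0]], [[0, 0, 0], [0, 0, 0]], [[0, 0, 0], [0, 0, 0]]]}}

```text
t: 4.7
tool_pos: [0.5284, 0.1522, 0.2394]
orientation: [-1.208, -2.899, 0.001]
force: [-0.4, 0.1, 0.0]
opening: 0.0006
gripper_force: 0.0
```

```bash
python3 -c "
from h import *
plan(-11.7,18,.052)"
```

```text
target [0.561 0.122] toolshift mm [-44.4   1.8   1.4] now base [-42.8 -13.7] tip z 0.0534 toolx yaw in base 223.1 F [-0.4  0.1  0. ] t 4.7
```

Call:
{"api": "apply_moves", "payload": {"series": [[[-3.6, 0.1, 0.1], [0, 0, 0]], [[-3.6, 0.1, 0.1], [0, 0, 0]], [[-3.6, 0.1, 0.1], [0, 0, 0]], [[-3.6, 0.1, 0.1], [0, 0, 0]], [[-3.6, 0.1, 0.1], [0, 0, 0]], [[-3.6, 0.1, 0.1], [0, 0, 0]], [[-3.6, 0.1, 0], [0, 0, 0]], [[-3.6, 0.1, 0], [0, 0, 0]], [[-3.6, 0.1, 0], [0, 0, 0]], [[-3.6, 0.1, 0], [0, 0, 0]], [[0, 0, 0], [0, 0, 0]], [[0, 0, 0], [0, 0, 0]]]}}

```text
t: 5.7
tool_pos: [0.5548, 0.1267, 0.2391]
orientation: [1.209, 2.899, -0.001]
force: [-1.2, 0.5, 0.3]
opening: 0.0004
gripper_force: 0.0
```

Run:
```python
from h import *
import cv2
plan(-11.7,18,.052)
a=robot.read_camera("scene")[0][190:320,270:430]
cv2.imwrite("pics/e.png",cv2.resize(a,None,fx=4.6,fy=4.6,interpolation=cv2.INTER_CUBIC))
```

```text
target [0.561 0.122] toolshift mm [-7.7  1.   1.1] now base [-16.6  12. ] tip z 0.0531 toolx yaw in base 223.1 F [-1.2  0.5  0.3] t 5.7
```

View pics/e.png

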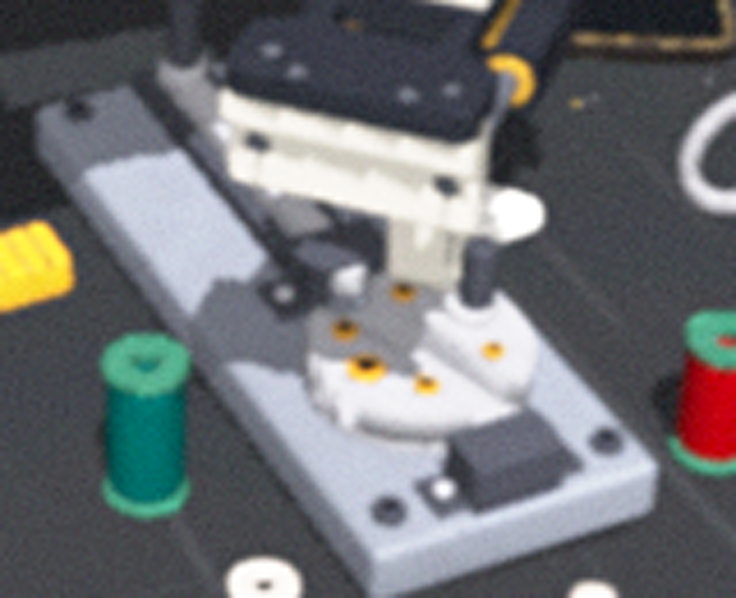

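The peg has gone round with the finger behind it: peg top at crop (481,243), foot at about (477,303). I'll compute the disc angle from these.

```bash
python3 -c "
from h import *
for u,v,z in[(481,243,.0675),(477,303,.0425)]:
    w=ray('scene',u/4.6+270-.4,v/4.6+190-.4,z)[:2];b=(w-O)@B*1000;print(b,np.degrees(np.arctan2(b[1],b[0]))-90)"
```

```text
[-10.42083427  26.09588033] 21.768244920599898
[-11.75350804  27.37367012] 23.237367296418185
```

Call:
{"api": "apply_moves", "payload": {"series": [[[-2, 0, 0], [0, 0, 0]], [[-2, 0, 0], [0, 0, 0]], [[-2, 0, 0], [0, 0, 0]], [[-2, 0, 0], [0, 0, 0]], [[-0.6, 0, 0], [0, 0, 0]], [[0, 0, 0], [0, 0, 0]], [[0, 0, 0], [0, 0, 0]]]}}

```text
t: 6.33
tool_pos: [0.5602, 0.1212, 0.2385]
orientation: [-1.208, -2.898, 0.001]
force: [-5.0, 0.4, -1.6]
opening: 0.0002
gripper_force: 2.1
```

Run:
```python
from h import *
import cv2
plan(-43.8,-14.1,.052)
a=robot.read_camera("scene")[0][200:320,280:440]
cv2.imwrite("pics/f.png",cv2.resize(a,None,fx=5,fy=5,interpolation=cv2.INTER_CUBIC))
```

```text
target [0.528  0.1532] toolshift mm [45.4 -0.4  0.5] now base [-10.9  17.2] tip z 0.0525 toolx yaw in base 223.1 F [-5.   0.4 -1.6] t 6.3333
```

View pics/f.png

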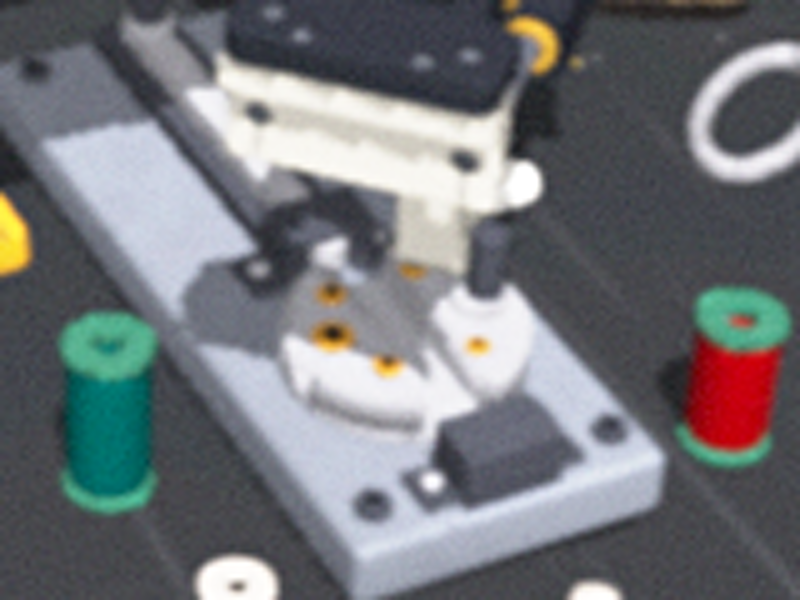

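The peg top is now at crop (491,230) and its foot at about (486,290). The slot looks nearly in line with the keeper, so I'll measure it.

```bash
python3 -c "
from h import *
for u,v,z in[(491,229,.0675),(486,290,.0425)]:
    w=ray('scene',u/5+280-.4,v/5+200-.4,z)[:2];b=(w-O)@B*1000;print(b,np.degrees(np.arctan2(b[1],b[0]))-90)"
```

```text
[-1.99206435 27.20041966] 4.18866598550062
[-5.16712572 29.46207808] 9.947494982019464
```

Call:
{"api": "apply_moves", "payload": {"series": [[[-1.5, 0, 0], [0, 0, 0]], [[0, 0, 0], [0, 0, 0]], [[0, 0, 0], [0, 0, 0]], [[6, 0, 0], [0, 0, 0]], [[10, 0, 0], [0, 0, 0]], [[10, 0, 0], [0, 0, 0]], [[0, 0, -15], [0, 0, 0]], [[0, 0, -25], [0, 0, 0]], [[0, 0, -25], [0, 0, 0]], [[0, 0, 0], [0, 0, 0.12]], [[0, 0, 0], [0, 0, 0.12]], [[0, 0, 0], [0, 0, 0.12]]]}}

```text
t: 7.38
tool_pos: [0.5434, 0.1395, 0.3056]
orientation: [1.714, 2.63, 0.003]
force: [-0.7, -0.5, 0.0]
opening: 0.0005
gripper_force: 0.0
```

Call:
{"api": "apply_moves", "payload": {"series": [[[0, 0, 0], [0, 0, 0.12]], [[0, 0, 0], [0, 0, 0.12]], [[0, 0, 0], [0, 0, 0.12]], [[0, 0, 0], [0, 0, 0.03]], [[0, 0, 0], [0, 0, 0]]]}}

```text
t: 7.8
tool_pos: [0.5432, 0.1394, 0.3046]
orientation: [2.187, 2.254, 0.002]
force: [-0.8, -0.1, 0.5]
opening: 0.0005
gripper_force: 0.0
```

```bash
python3 -c "
from h import *
plan(-205,0,.11)"
```

```text
target [0.5376 0.3147] toolshift mm [175.4  -0.4   8.7] now base [-29.6   0.7] tip z 0.1186 toolx yaw in base 180.1 F [-0.8 -0.1  0.5] t 7.8
```

Call:
{"api": "apply_moves", "payload": {"series": [[[22, 0, 0], [0, 0, 0]], [[22, 0, 0], [0, 0, 0]], [[22, 0, 0], [0, 0, 0]], [[22, 0, 0], [0, 0, 0]], [[22, 0, 0], [0, 0, 0]], [[22, 0, 0], [0, 0, 0]], [[22, 0, 0], [0, 0, 0]], [[22, 0, 0], [0, 0, 0]], [[0, 0, 0], [0, 0, 0]], [[0, 0, 0], [0, 0, 0]]]}}

```text
t: 8.63
tool_pos: [0.5374, 0.3158, 0.3043]
orientation: [2.182, 2.259, 0.001]
force: [-0.1, -0.5, 0.6]
opening: 0.0006
gripper_force: 0.0
```

Run:
```python
from h import *
import cv2
plan(-205,0,.056)
b=robot.read_camera("top")[0][160:280,260:420];a=robot.read_camera("scene")[0][160:320,240:440]
a=cv2.resize(a,None,fx=2,fy=2,interpolation=cv2.INTER_CUBIC);b=cv2.resize(b,None,fx=2.5,fy=2.5,interpolation=cv2.INTER_CUBIC)
b=cv2.copyMakeBorder(b,0,a.shape[0]-b.shape[0],0,0,cv2.BORDER_CONSTANT)
cv2.imwrite("pics/g.png",np.hstack([a,b]))
```

```text
target [0.5376 0.3147] toolshift mm [-1.1  0.1 62.3] now base [-2.061e+02 -1.000e-01] tip z 0.1183 toolx yaw in base 180.4 F [-0.1 -0.5  0.6] t 8.6333
```

View pics/g.png

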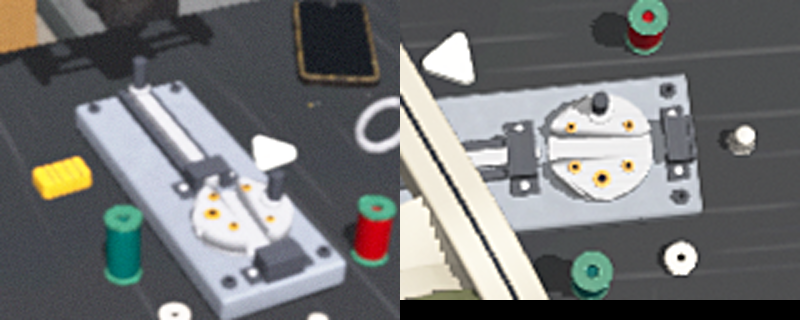

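The top crop shows the slot almost along the bar, with the peg top at about (601,99) in that panel. Now the exact angle from the peg and the opposite large die at (603,178).

Run:
```python
from h import *
import cv2
f=lambda u,v,z:((ray("top",(u-400)/2.5+260-.3,v/2.5+160-.3,z)[:2]-O)@B*1000).round(1)
p=f(601,98,.0675);d=f(603,178,.0445);print("peg",p,"die",d,np.degrees(np.arctan2(*(p-d)[::-1]))-90)
print("slot ups",f(552,138,.0425),f(650,136,.0425),"slot low",f(552,160,.0425),f(650,156,.0425))
im=robot.read_camera("top")[0][178:240,305:385]
cv2.imwrite("pics/h.png",cv2.resize(im,None,fx=9,fy=9,interpolation=cv2.INTER_CUBIC))
```

```text
peg [ 1.4 26.1] die [ -1.6 -23.3] -3.4752327767300955
slot ups [-32.9   8.3] [33.5  3. ] slot low [-34.5  -7. ] [ 31.9 -10.9]
```

View pics/h.png

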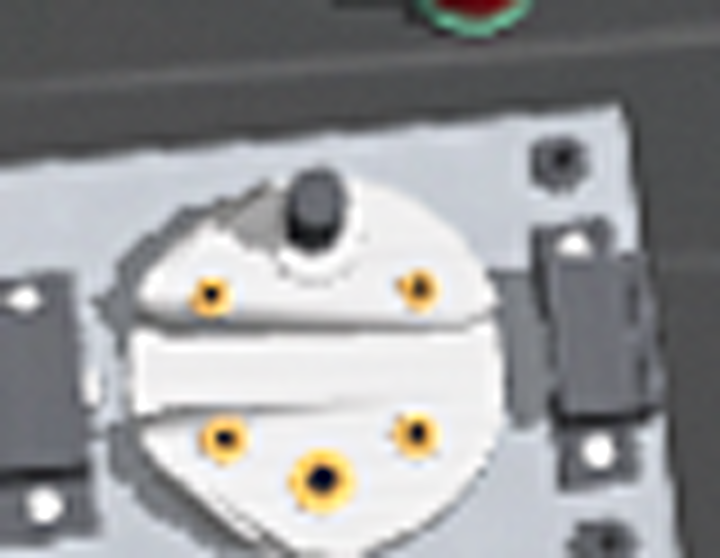

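The disc sits at about -3.5°, within the nose's centring range. I'll lower behind the post and push.

Call:
{"api": "apply_moves", "payload": {"series": [[[0, 0, 15], [0, 0, 0]], [[0, 0, 20], [0, 0, 0]], [[0, 0, 15], [0, 0, 0]], [[0, 0, 10], [0, 0, 0]], [[0, 0, 5], [0, 0, 0]], [[0, 0, 0], [0, 0, 0]], [[-4, 0, 0], [0, 0, 0]], [[-4, 0, 0], [0, 0, 0]], [[-4, 0, 0], [0, 0, 0]], [[-4, 0, 0], [0, 0, 0]], [[0, 0, 0], [0, 0, 0]]]}}

```text
t: 9.7
tool_pos: [0.5389, 0.298, 0.24]
orientation: [2.187, 2.255, 0.002]
force: [0.6, 0.6, -0.1]
opening: 0.0005
gripper_force: 0.0
```

Call:
{"api": "apply_moves", "payload": {"series": [[[-3, 0, 0], [0, 0, 0]], [[-3, 0, 0], [0, 0, 0]], [[-3, 0, 0], [0, 0, 0]], [[-2, 0, 0], [0, 0, 0]], [[-2, 0, 0], [0, 0, 0]], [[-2, 0, 0], [0, 0, 0]], [[0, 0, 0], [0, 0, 0]]]}}

```text
t: 10.28
tool_pos: [0.5389, 0.2832, 0.2391]
orientation: [2.187, 2.255, -0.0]
force: [0.8, 0.9, 0.2]
opening: 0.0003
gripper_force: 0.3
```

```bash
python3 -c "
from h import *
plan(-91.5,0,.053)"
```

```text
target [0.5407 0.2013] toolshift mm [-82.   -0.7   0.1] now base [-173.5    0.5] tip z 0.0531 toolx yaw in base 180.2 F [0.8 0.9 0.2] t 10.2833
```

Call:
{"api": "apply_moves", "payload": {"series": [[[-4, 0, 0], [0, 0, 0]], [[-4, 0, 0], [0, 0, 0]], [[-4, 0, 0], [0, 0, 0]], [[-4, 0, 0], [0, 0, 0]], [[-4, 0, 0], [0, 0, 0]], [[-4, 0, 0], [0, 0, 0]], [[-4, 0, 0], [0, 0, 0]], [[-4, 0, 0], [0, 0, 0]], [[-4, 0, 0], [0, 0, 0]], [[-4, 0, 0], [0, 0, 0]]]}}

```text
t: 11.12
tool_pos: [0.5401, 0.2432, 0.2391]
orientation: [-2.187, -2.255, 0.0]
force: [0.2, 0.6, 0.8]
opening: 0.0004
gripper_force: 0.8
```

Run:
```python
from h import *
import cv2
plan(-91.5,0,.053)
a=robot.read_camera("scene")[0][170:320,250:450]
cv2.imwrite("pics/i.png",cv2.resize(a,None,fx=4,fy=4,interpolation=cv2.INTER_CUBIC))
```

```text
target [0.5407 0.2013] toolshift mm [-41.9  -0.6   0.1] now base [-133.4    0.5] tip z 0.0531 toolx yaw in base 180.2 F [0.2 0.6 0.8] t 11.1167
```

View pics/i.png

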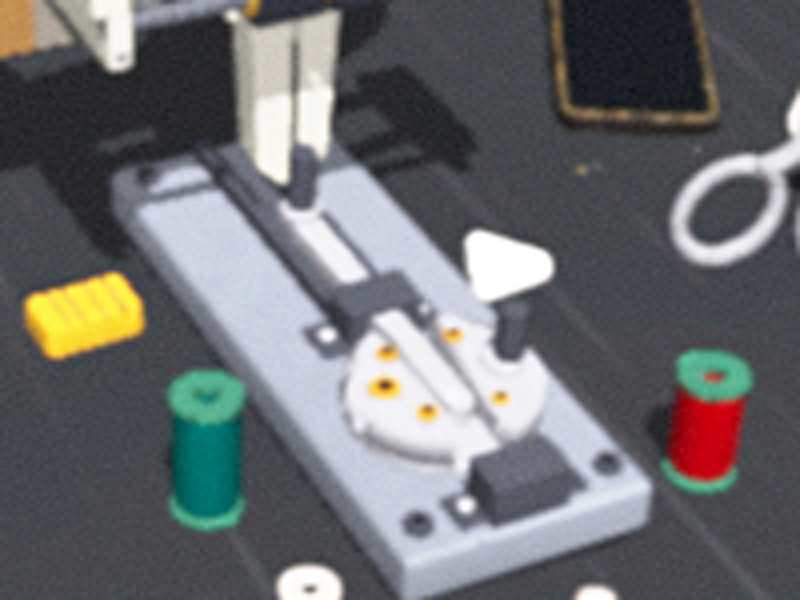

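The fingers are behind the post at (303,180), and the bar nose at (468,403) is well through the slot. I'll keep pushing to the end stop.

Call:
{"api": "apply_moves", "payload": {"series": [[[-4, 0, 0], [0, 0, 0]], [[-4, 0, 0], [0, 0, 0]], [[-4, 0, 0], [0, 0, 0]], [[-4, 0, 0], [0, 0, 0]], [[-4, 0, 0], [0, 0, 0]], [[-4, 0, 0], [0, 0, 0]], [[-4, 0, 0], [0, 0, 0]], [[-4, 0, 0], [0, 0, 0]], [[-3, 0, 0], [0, 0, 0]], [[-2, 0, 0], [0, 0, 0]], [[-1, 0, 0], [0, 0, 0]], [[0, 0, 0], [0, 0, 0]]]}}

```text
t: 12.17
tool_pos: [0.5414, 0.2054, 0.2391]
orientation: [2.187, 2.255, -0.0]
force: [0.7, 0.2, 0.3]
opening: 0.0004
gripper_force: 0.0
```

Call:
{"api": "apply_moves", "payload": {"series": [[[-1, 0, 0], [0, 0, 0]], [[-1, 0, 0], [0, 0, 0]], [[0, 0, 0], [0, 0, 0]]]}}

```text
t: 12.42
tool_pos: [0.5414, 0.2036, 0.2392]
orientation: [2.187, 2.256, 0.0]
force: [0.6, 1.3, 0.1]
opening: 0.0004
gripper_force: 0.5
```

Call:
{"api": "apply_moves", "payload": {"series": [[[-1, 0, 0], [0, 0, 0]], [[-1, 0, 0], [0, 0, 0]], [[-0.5, 0, 0], [0, 0, 0]], [[0, 0, 0], [0, 0, 0]]]}}

```text
t: 12.75
tool_pos: [0.5414, 0.2025, 0.2393]
orientation: [-2.185, -2.255, -0.004]
force: [-0.3, 10.0, -0.9]
opening: 0.0007
gripper_force: 4.8
```

Call:
{"api": "apply_moves", "payload": {"series": [[[-1, 0, 0], [0, 0, 0]], [[-0.5, 0, 0], [0, 0, 0]], [[0, 0, 0], [0, 0, 0]]]}}

```text
t: 13.0
tool_pos: [0.5413, 0.202, 0.2394]
orientation: [-2.184, -2.254, -0.007]
force: [0.9, 16.6, -2.5]
opening: 0.0004
gripper_force: 7.5
```

The force is rising sharply at the expected end-stop position. I'll back off, lift clear, and check.

Call:
{"api": "apply_moves", "payload": {"series": [[[5, 0, 0], [0, 0, 0]], [[10, 0, 0], [0, 0, 0]], [[15, 0, 0], [0, 0, 0]], [[0, 0, -15], [0, 0, 0]], [[0, 0, -30], [0, 0, 0]], [[0, 0, -30], [0, 0, 0]], [[20, 0, -30], [0, 0, 0]], [[30, 0, -20], [0, 0, 0]], [[30, 0, 0], [0, 0, 0]], [[30, 0, 0], [0, 0, 0]], [[0, 0, 0], [0, 0, 0]], [[0, 0, 0], [0, 0, 0]]]}}

```text
t: 14.0
tool_pos: [0.5365, 0.3418, 0.3639]
orientation: [2.183, 2.259, -0.0]
force: [-0.7, -0.6, 0.7]
opening: 0.0007
gripper_force: 0.0
```

Run:
```python
from h import *
import cv2
a=robot.read_camera("scene")[0][170:320,250:450]
cv2.imwrite("pics/j.png",cv2.resize(a,None,fx=4,fy=4,interpolation=cv2.INTER_CUBIC))
```

```text
(no output)
```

View pics/j.png

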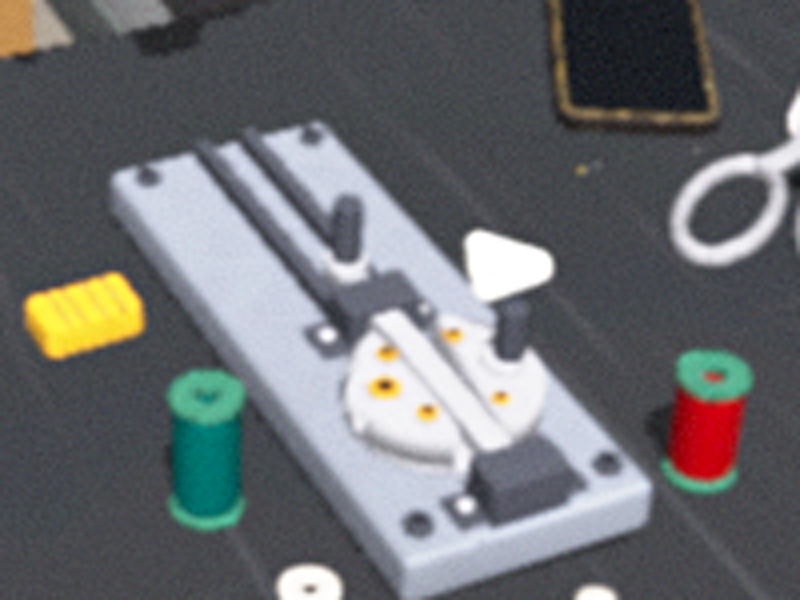

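The bar runs through the slot into the keeper at (500,445). The post at (348,235) is up by the bridge, and the spools and small things haven't moved. The hand is clear, so I'm handing in.

```bash
python3 -c "
from plant import robot
print(robot.close_job())"
```

```text
the job is handed in; nothing more can be done
None
```

I turned the disc until its slot lined up and pushed the bar through to its end stop in the keeper; the spools and small things in the final view had not moved, and I handed the job in with the hand clear at about 14 s.

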